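# Click the lid of the wood-filler tub shut all round

## Robot

A 6-joint arm with a two-finger parallel gripper is mounted at the origin on a cart in front of the work surface, level with it; the furniture and walls round the work are solid. World frame = base frame: x ahead of the robot, y to its left, z up, the work surface at z = 0. Lengths are in m, angles in rad, forces in N, time in s.
With the tool pointing down it reaches from about 0.35 to 0.95 m from the base axis. Payload 17.4 kg.
Tool frame: the origin (TCP) lies at the very end of the fingers, on their centre line; the grasp point (between the pads) lies 19 mm behind it; z points along the fingers, y is the line along which they close (so a half turn about z gives the same grasp; the last joint's range is limited). The gripper opens to 93 mm and grips with 3 to 60 N. Pads are 15 mm wide; open, the fingers measure 128 mm over their backs; the gripper's body (75 mm by 188 mm) begins 65 mm behind the grasp point.
Start: joints at [-1.34, 0.116, 1.442, -0, 1.584, -0.038], TCP at [0.179, -0.651, 0.219] pointing down, gripper open.
Joint ranges: [-2.83, 2.83], [-0.83, 2.19], [0.07, 2.5], [-1.14, 4.28], [0.01, 3], [-2.97, 2.97]. Speed limits (rad/s): [1.89, 1.89, 2.22, 3.14, 3.14, 3.14].

## Interface

Orientations are given as a unit quaternion [w, x, y, z].
In Python, from rig import arm, imaging gives the robot as it stands. The module is installed in compiled form; this text tells all that it offers.
- The arm moves only by the shell command python3 -m inch 'ROWS' [FORCE]. ROWS is text: rows parted by semicolons, each of 7 numbers parted by spaces: the shift along the tool's x, y, z in mm, then the turn, a rotation vector about the tool's x, y, z in rad, then the finger opening in mm, from 0 to 93. A call has 1 to 8 rows; each row shifts and turns the commanded pose from where the row before left it, along the tool's axes as they then stand; what a row does not reach is not made up. A row lasts 1/8 s, in which the tool goes at most 62.5 mm and 10.7 degrees, less where a joint would pass 70% of its speed; a pose out of reach is approached as far as the arm can. A call with a gripper value outside its range is refused whole. The fingers move at their own pace and stop on an object; FORCE is the grip in N (left out, the last holds). Time passes only in rows, so rows that do not move let the fingers close. It gives the time, the measured TCP pose, the force, the opening and the grip force at its end, in the units of the state.
- arm.read_state(): the state, without advancing time (a new reading comes with each control period).
- imaging.get_image(name): name is "scene" or "top"; returns a dict with "frame" (384x512x3 uint8, red, green, blue), "range_z" (384x512 float32, m along the optical axis (not along the pixel's ray), 0 where there is no reading), "fovy" (degrees; the focal length in pixels is half the picture's height over the tangent of half this angle, whatever the lens; pixels are square), "cx", "cy" (the principal point, pixels), "rvec" (rotation vector, rad) and "tvec" (3), from world to camera coordinates, as OpenCV has them. Camera axes: x right, y down, z forward; pixel columns grow to the right and rows downward; lengths in m; the calibration is good to about 2 mm. A picture is of the moment at which its call begins.
- arm.close_job(): hands the job in; it is judged then, once.
The state is a dict: "time_s": time; "joints": joint angles; "dq": joint speeds; "effort": joint torques, N m; "tool_pos": TCP position; "eef_rot": TCP orientation; "ft_force": force on the tool from outside, world axes, zero at the start; "wrist_torque": the same for the moment, N m; "gripper_width": finger opening in m; "grip_force": force on a finger pad.
Only numpy, scipy, OpenCV 4.12 (cv2) and the standard library are available. Lean on these libraries where they do the work, as an engineer would, in place of code of your own. Each camera call takes 0.05 s, during which the arm holds its last target. There are 200 camera calls.

## Task

The filling is done, and the lid has only been laid on the tub of wood filler: press its six rim sections down with the fingertips, all the way round, until every one has clicked home, so that the filler does not dry out. Press each about as firmly as a thumb would and do not lean on the lid with full force; nothing needs to be picked up: leave the filling knife and the other things lying where they are.

Things in the scene. Friction and masses are not known exactly. Their poses are not given: they have to be found in the camera images.
- filler_tub: white round tub, full and heavy, standing fast (cannot move), tan and blue label, wire bail, blue lid 148 mm across; foot 133 mm across. Origin at the centre of its underside, z up. The lid's recessed middle (116 mm across, 83.5 mm over the foot) is seated and fixed; only the six rim sections round it move. Between lid and collar a gap of 8 mm shows where a section is proud, 2 mm where home.
- pad_1 (a point): middle of the top land of rim section 1: 67 mm from the tub's axis, on fine moulded ribs. It moves with the section: 94.5 mm over the foot while proud, 88.5 mm when clicked home. The land is blue, 13 mm wide radially and 65 mm long round the rim; the sections follow one another every 60 degrees, with slits 5 mm wide between them. z up, x outwards.
- pad_2 (a point): middle of the top land of rim section 2: 67 mm from the tub's axis, on fine moulded ribs. It moves with the section: 94.5 mm over the foot while proud, 88.5 mm when clicked home. The land is blue, 13 mm wide radially and 65 mm long round the rim; the sections follow one another every 60 degrees, with slits 5 mm wide between them. z up, x outwards.
- pad_3 (a point): middle of the top land of rim section 3: 67 mm from the tub's axis, on fine moulded ribs. It moves with the section: 94.5 mm over the foot while proud, 88.5 mm when clicked home. The land is blue, 13 mm wide radially and 65 mm long round the rim; the sections follow one another every 60 degrees, with slits 5 mm wide between them. z up, x outwards.
- pad_4 (a point): middle of the top land of rim section 4: 67 mm from the tub's axis, on fine moulded ribs. It moves with the section: 94.5 mm over the foot while proud, 88.5 mm when clicked home. The land is blue, 13 mm wide radially and 65 mm long round the rim; the sections follow one another every 60 degrees, with slits 5 mm wide between them. z up, x outwards.
- pad_5 (a point): middle of the top land of rim section 5: 67 mm from the tub's axis, on fine moulded ribs. It moves with the section: 94.5 mm over the foot while proud, 88.5 mm when clicked home. The land is blue, 13 mm wide radially and 65 mm long round the rim; the sections follow one another every 60 degrees, with slits 5 mm wide between them. z up, x outwards.
- pad_6 (a point): middle of the top land of rim section 6: 67 mm from the tub's axis, on fine moulded ribs. It moves with the section: 94.5 mm over the foot while proud, 88.5 mm when clicked home. The land is blue, 13 mm wide radially and 65 mm long round the rim; the sections follow one another every 60 degrees, with slits 5 mm wide between them. z up, x outwards.
- section_1 (a joint): how far rim section 1 is down, m: 0 to 0.001 at the start (proud), about 0.006 clicked home (level, its lip hooked under the tub's bead). Pressed straight down, it resists more and more up to about 11 N within the first 2 mm, then snaps home by itself and stays; let go before that, it springs back up. Each section moves by itself.
- section_2 (a joint): how far rim section 2 is down, m: 0 to 0.001 at the start (proud), about 0.006 clicked home (level, its lip hooked under the tub's bead). Pressed straight down, it resists more and more up to about 11 N within the first 2 mm, then snaps home by itself and stays; let go before that, it springs back up. Each section moves by itself.
- section_3 (a joint): how far rim section 3 is down, m: 0 to 0.001 at the start (proud), about 0.006 clicked home (level, its lip hooked under the tub's bead). Pressed straight down, it resists more and more up to about 11 N within the first 2 mm, then snaps home by itself and stays; let go before that, it springs back up. Each section moves by itself.
- section_4 (a joint): how far rim section 4 is down, m: 0 to 0.001 at the start (proud), about 0.006 clicked home (level, its lip hooked under the tub's bead). Pressed straight down, it resists more and more up to about 11 N within the first 2 mm, then snaps home by itself and stays; let go before that, it springs back up. Each section moves by itself.
- section_5 (a joint): how far rim section 5 is down, m: 0 to 0.001 at the start (proud), about 0.006 clicked home (level, its lip hooked under the tub's bead). Pressed straight down, it resists more and more up to about 11 N within the first 2 mm, then snaps home by itself and stays; let go before that, it springs back up. Each section moves by itself.
- section_6 (a joint): how far rim section 6 is down, m: 0 to 0.001 at the start (proud), about 0.006 clicked home (level, its lip hooked under the tub's bead). Pressed straight down, it resists more and more up to about 11 N within the first 2 mm, then snaps home by itself and stays; let go before that, it springs back up. Each section moves by itself.
- filling_knife: filling knife lying flat near the tub: black round handle 114 mm, steel blade 50 mm wide, 187 mm long in all, 21 mm high. Origin under the middle of the handle, x along it to the blade. Bystander, loose.
- offcut_pine: the repaired piece: a pine board offcut, 70 x 240 x 36 mm, lying at the left. Origin at the centre of its underside, y along it. Bystander, loose.
- sanding_block: cork sanding block with red paper, 66 x 112 x 33 mm. Origin at the centre of its underside, y along it. Bystander, loose.
- carpenter_pencil: flat red carpenter's pencil, 15 x 171 x 9 mm. Origin near its middle, on the underside, y along it. Bystander, loose.
- screwdriver_s: screwdriver with a grey handle, lying, 209 mm long, 29 mm high. Origin near its middle, on the underside, y along it. Bystander, loose.

How it is judged:
By the outcome, as a careful person would: the job done as asked, in the order asked, and still so for the second after the job is handed in, with the robot touching nothing.
It also fails if it takes over 53 s, if anything falls off the work surface, if the arm or the gripper's body presses on something with over 40 N, if the wrist force passes 120 N, or if a joint passes its speed limit or range.

## Working session

There is one attempt and no reset: what is moved stays moved. The work goes in short steps, Python scripts to look and compute and a shell command to move; the robot and the scene stay as the last step left them, time stands still between calls to the robot, and variables do not carry over. Pictures are saved under pics/ and viewed, at most 10 in all, crops included, and the job is handed in when it is done.

```bash
mkdir -p pics; cat > h.py <<'E'
import numpy as np, cv2
from rig import arm, imaging
def grab(n):
    d=imaging.get_image(n); f=d["frame"].shape[0]/2/np.tan(np.radians(d["fovy"])/2)
    K=np.array([[f,0,d["cx"]],[0,f,d["cy"]],[0,0,1]]); R=cv2.Rodrigues(np.array(d["rvec"],float))[0]
    return d,K,R,np.array(d["tvec"],float).ravel()
def cloud(d,K,R,t):
    v,u=np.mgrid[:384,:512]; z=d["range_z"]
    p=np.stack([(u-K[0,2])/K[0,0]*z,(v-K[1,2])/K[1,1]*z,z],-1)
    return (p-t)@R
E
python3 - <<'E'
from h import *
for n in("scene","top"):
    d,K,R,t=grab(n); cv2.imwrite(f"pics/{n}0.png",d["frame"][...,::-1]); print(n,K[0,0],d["cx"],d["cy"],-R.T@t)
    P=cloud(d,K,R,t); hsv=cv2.cvtColor(d["frame"],cv2.COLOR_RGB2HSV)
    m=(P[...,2]>.07)&(P[...,2]<.11)&(hsv[...,0]>95)&(hsv[...,0]<130)&(hsv[...,1]>100)&(d["range_z"]>0)
    q=P[m]; print(len(q),q.min(0),q.max(0),np.median(q,0))
print(arm.read_state())
E
```

```text
scene 421.58820190821257 250.166687689655 199.49207348805646 [-0.230714    0.68697569  0.95429731]
646 [ 0.44124008 -0.01624033  0.07768315] [0.58458673 0.12573842 0.09690909] [0.51433889 0.05917861 0.08361665]
top 476.8608225464706 255.9299211921186 188.21961032702905 [0.32937116 0.00829009 1.56034481]
700 [ 0.44643436 -0.02051947  0.07422719] [0.57616142 0.11897222 0.09960114] [0.50623471 0.02962166 0.08463482]
{'time_s': 0.1, 'joints': array([-1.33978839e+00,  1.16468640e-01,  1.44218065e+00, -1.29699990e-05,
        1.58396888e+00, -3.78183798e-02]), 'dq': array([ 0.00083248, -0.00061774, -0.00079321,  0.00160805,  0.00119176,
        0.00058594]), 'effort': array([ 1.49584557e-03, -7.22889733e+01, -6.23864007e+01,  7.81364157e-02,
        2.27513647e-02, -8.33358649e-05]), 'tool_pos': array([ 0.17921776, -0.6506016 ,  0.21796941]), 'eef_rot': array([-5.09740570e-04,  9.90980025e-01,  1.34008685e-01, -5.59068403e-05]), 'ft_force': array([ 0.9347053 , -0.14454636, -0.05356344]), 'wrist_torque': array([-0.01507171, -0.02560657, -0.01477971]), 'grip_force': 0.0, 'gripper_width': 0.09322793292400017}
```

```bash
python3 -c "
import cv2,numpy as np
a=cv2.imread('pics/scene0.png');b=cv2.imread('pics/top0.png')
cv2.imwrite('pics/both0.png',cv2.resize(np.vstack([a,b]),(400,600)) if 0 else cv2.resize(np.hstack([a,b]),(800,300)))"
```

```text
(no output)
```

View pics/top0.png

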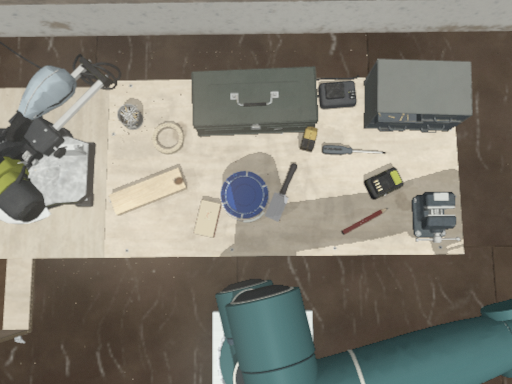

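View pics/scene0.png

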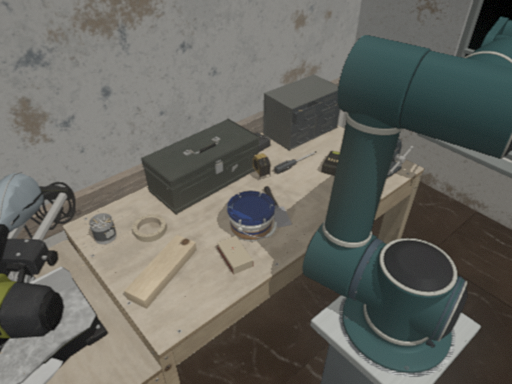

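The top view shows the blue lid at about (245,195), with light slits round the rim. The toolbox lies behind it, the filling knife to its right, and the sanding block to the lower left. Next I fit the lid's centre and find the slit angles and the obstacle heights.

```bash
python3 - <<'E'
from h import *
from scipy.optimize import least_squares
d,K,R,t=grab("top"); P=cloud(d,K,R,t); F=d["frame"]
hsv=cv2.cvtColor(F,cv2.COLOR_RGB2HSV)
m=((hsv[...,0]>95)&(hsv[...,0]<130)&(hsv[...,1]>90)).astype(np.uint8); m[:, :200]=0;m[:,300:]=0;m[:150]=0;m[240:]=0
pts=np.argwhere(m)[:,::-1]; h=cv2.convexHull(pts.astype(np.int32)).reshape(-1,2).astype(float)
def ray(uv,z):
    r=np.c_[(uv-[K[0,2],K[1,2]])/K[0,0],np.ones(len(uv))]@R; c=-R.T@t
    return c+r*((z-c[2])/r[:,2])[:,None]
for z in(.0945,):
    X=ray(h,z); s=least_squares(lambda p:np.hypot(X[:,0]-p[0],X[:,1]-p[1])-p[2],[.51,.05,.07]); print(z,s.x,np.abs(s.fun).max())
c=s.x
# unwrapped ring brightness
a=np.radians(np.arange(0,360,2)); 
out=[]
for r in(.064,.067,.070):
    W=np.c_[c[0]+r*np.cos(a),c[1]+r*np.sin(a),0*a+.0935]
    q=cv2.projectPoints(W,cv2.Rodrigues(R)[0],t,K,None)[0].reshape(-1,2).astype(np.float32)
    out.append(cv2.remap(F[...,0],q[:,0][None],q[:,1][None],1)[0].astype(float))
o=np.mean(out,0); print([(i*2,int(o[i])) for i in range(180) if o[i]>=max(np.roll(o,1)[i],np.roll(o,-1)[i]) and o[i]>np.median(o)+15])
ang=np.radians(np.arange(0,360,2)); print("phase6",np.degrees(np.angle(np.sum((o-o.min())*np.exp(6j*ang))))/6)
rr=np.hypot(P[...,0]-c[0],P[...,1]-c[1])
for lo,hi in((0,.05),(.063,.072)): print(lo,np.median(P[...,2][(rr>=lo)&(rr<hi)&(d['range_z']>0)]))
mm=(rr<.35)&(P[...,2]>.105)&(P[...,2]<.5)
q=P[mm&(P[...,0]>.4)]; print("tall",q.min(0),q.max(0))
mm=(P[...,2]>.05)&(P[...,0]>.5)&(abs(P[...,1])<.2)&(rr>.09); q=P[mm]; print(q[:,0].min(),q[:,2].max())
d,K,R,t=grab("scene");P=cloud(d,K,R,t); F=d["frame"]; hsv=cv2.cvtColor(F,cv2.COLOR_RGB2HSV)
rr=np.hypot(P[...,0]-c[0],P[...,1]-c[1])
m=((hsv[...,0]>95)&(hsv[...,0]<130)&(hsv[...,1]>90)&(rr<.1)).astype(np.uint8)
h=cv2.convexHull(np.argwhere(m)[:,::-1].astype(np.int32)).reshape(-1,2).astype(float)
X=ray(h,.0935); s=least_squares(lambda p:np.hypot(X[:,0]-p[0],X[:,1]-p[1])-p[2],[.51,.05,.07],loss='soft_l1',f_scale=.002); print('scene',s.x)
cv2.imwrite("pics/c1.png",np.hstack([cv2.resize(grab("top")[0]["frame"][160:230,210:280,::-1],(400,400),interpolation=2),cv2.resize(F[170:250,212:292,::-1],(400,400),interpolation=2)]))
E
```

```text
0.0945 [0.51391873 0.05030744 0.07072651] 0.0013913549608432357
[(52, 163), (112, 161), (172, 148), (234, 151), (294, 155), (354, 148)]
phase6 -7.15822793531046
0 0.08407501296128168
0.063 0.0919981524511935
tall [ 0.71731412 -0.17629325  0.10510081] [0.86365295 0.21102006 0.16883231]
0.6573749643330312 0.1688323095928306
scene [0.50871457 0.05752899 0.07128891]
```

View pics/c1.png

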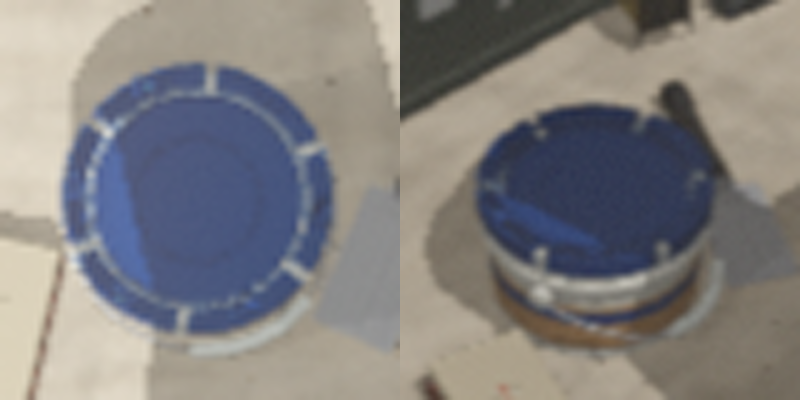

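Slits sit at 53° + 60k, so the section centres are at 23, 83, 143, 203, 263 and 323°. The tub centre is at about (0.514, 0.050). I'll turn the tool square, close the fingers and go over the 263° section, at (0.506, -0.016).

```bash
python3 -m inch '0 0 0 0 0 0.135 0;0 0 0 0 0 0.135 0;24 -45 0 0 0 0 0;24 -45 0 0 0 0 0;24 -45 0 0 0 0 0;24 -45 0 0 0 0 0;24 -45 0 0 0 0 0;24 -45 0 0 0 0 0'
```

```text
time_s: 1.25
tool_pos: [0.3241, -0.3794, 0.2187]
eef_rot: [0.0, 1.0, -0.001, 0.0]
ft_force: [0.4, -0.4, -0.2]
gripper_width: 0.0177
grip_force: 0.0
```

```bash
python3 -m inch '23 -45.6 0 0 0 0 0;23 -45.6 0 0 0 0 0;23 -45.6 0 0 0 0 0;23 -45.6 10 0 0 0 0;23 -45.6 15 0 0 0 0;23 -45.6 15 0 0 0 0;23 -45.6 15 0 0 0 0;22 -45.6 15 0 0 0 0'
python3 -m inch '0 0 20 0 0 0 0;0 0 15 0 0 0 0;0 0 5 0 0 0 0;0 0 0 0 0 0 0'
```

```text
time_s: 2.25
tool_pos: [0.5075, -0.0147, 0.1483]
eef_rot: [0.0, 1.0, -0.001, 0.0]
ft_force: [0.7, -0.8, 0.8]
gripper_width: 0.0005
grip_force: 0.0
time_s: 2.75
tool_pos: [0.5068, -0.0172, 0.1088]
eef_rot: [0.0, 1.0, -0.001, 0.0]
ft_force: [-1.1, -0.4, -0.3]
gripper_width: 0.0003
grip_force: 0.0
```

```bash
python3 -m inch '0 0 6 0 0 0 0;0 0 6 0 0 0 0;0 0 1 0 0 0 0;0 0 1 0 0 0 0'
python3 -m inch '0 0 0.7 0 0 0 0;0 0 0 0 0 0 0'
python3 - <<'E'
from h import *
d=grab("top")[0]["frame"][160:230,210:280,::-1];e=grab("scene")[0]["frame"][170:250,212:292,::-1]
cv2.imwrite("pics/c2.png",np.hstack([cv2.resize(i,(400,400),interpolation=2) for i in(d,e)]))
E
```

```text
time_s: 3.25
tool_pos: [0.5071, -0.0163, 0.0947]
eef_rot: [0.0, 1.0, -0.001, 0.0]
ft_force: [-0.3, -0.6, 0.6]
gripper_width: 0.0007
grip_force: 0.1
time_s: 3.5
tool_pos: [0.5071, -0.0163, 0.094]
eef_rot: [0.0, 1.0, -0.001, 0.0]
ft_force: [-0.2, 0.5, 0.4]
gripper_width: 0.0005
grip_force: 0.3
```

View pics/c2.png

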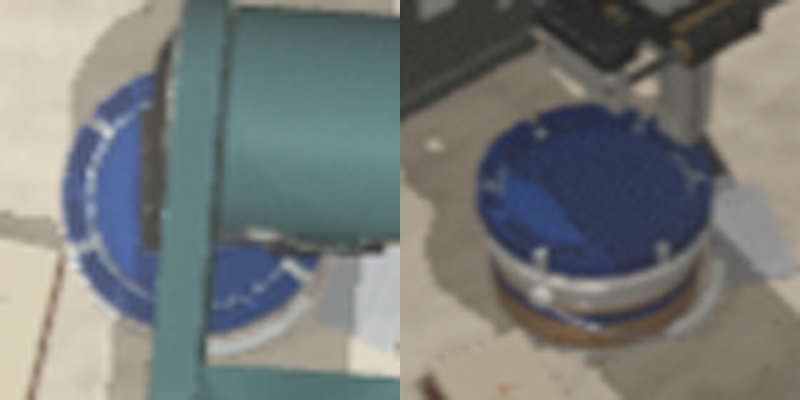

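The right-hand crop shows the fingertip at about (685,150), between the slits at (640,120) and (695,180), so it is over the 263° section. I'll press on in small steps.

```bash
python3 -m inch '0 0 0.7 0 0 0 0;0 0 0 0 0 0 0';python3 -m inch '0 0 0.7 0 0 0 0;0 0 0 0 0 0 0';python3 -m inch '0 0 0.7 0 0 0 0;0 0 0 0 0 0 0'
```

```text
time_s: 3.85
tool_pos: [0.5071, -0.0164, 0.0933]
eef_rot: [0.0, 1.0, -0.001, 0.0]
ft_force: [0.0, -0.1, 1.5]
gripper_width: 0.0005
grip_force: 0.4
time_s: 4.1
tool_pos: [0.5071, -0.0164, 0.0927]
eef_rot: [0.0, 1.0, -0.001, 0.0]
ft_force: [-1.8, -0.3, 4.5]
gripper_width: 0.0004
grip_force: 2.1
time_s: 4.35
tool_pos: [0.507, -0.0164, 0.0917]
eef_rot: [0.0, 1.0, -0.001, 0.0]
ft_force: [0.5, -0.5, 1.4]
gripper_width: 0.0004
grip_force: 0.8
```

```bash
python3 -m inch '0 0 0.7 0 0 0 0;0 0 0 0 0 0 0';python3 -m inch '0 0 0.7 0 0 0 0;0 0 0 0 0 0 0';python3 -m inch '0 0 0.7 0 0 0 0;0 0 0 0 0 0 0'
```

```text
time_s: 4.6
tool_pos: [0.5068, -0.0163, 0.0908]
eef_rot: [-0.0, 1.0, -0.001, -0.0]
ft_force: [1.1, 0.3, -0.2]
gripper_width: 0.0003
grip_force: 0.0
time_s: 4.85
tool_pos: [0.5069, -0.0164, 0.0902]
eef_rot: [-0.0, 1.0, -0.001, -0.0]
ft_force: [0.1, 0.2, 0.6]
gripper_width: 0.0007
grip_force: 0.0
time_s: 5.1
tool_pos: [0.507, -0.0164, 0.0897]
eef_rot: [-0.0, 1.0, -0.001, -0.0]
ft_force: [0.0, -0.1, -0.5]
gripper_width: 0.0004
grip_force: 0.0
```

```bash
python3 -m inch '0 0 0.8 0 0 0 0;0 0 0 0 0 0 0';python3 -m inch '0 0 0.6 0 0 0 0;0 0 0 0 0 0 0'; python3 -m inch '0 0 0.4 0 0 0 0;0 0 0 0 0 0 0'
```

```text
time_s: 5.35
tool_pos: [0.507, -0.0164, 0.0889]
eef_rot: [-0.0, 1.0, -0.001, -0.0]
ft_force: [0.8, 0.5, 0.5]
gripper_width: 0.0004
grip_force: 0.0
time_s: 5.6
tool_pos: [0.5071, -0.0164, 0.0886]
eef_rot: [0.0, 1.0, -0.001, 0.0]
ft_force: [-1.5, -0.3, 3.8]
gripper_width: 0.0002
grip_force: 1.8
time_s: 5.85
tool_pos: [0.5071, -0.0164, 0.0885]
eef_rot: [0.0, 1.0, -0.001, 0.0]
ft_force: [-2.8, -0.8, 6.4]
gripper_width: 0.0006
grip_force: 3.5
```

The section stops dead at 88.5 mm, so it is home. Next is 323° (dx +60.5, dy -26).

```bash
python3 -m inch '0 0 -12 0 0 0 0;30 -13 0 0 0 0 0;30.5 -13 0 0 0 0 0;0 0 2 0 0 0 0;0 0 2 0 0 0 0;0 0 1.5 0 0 0 0;0 0 0 0 0 0 0'
python3 -m inch '0 0 0.7 0 0 0 0;0 0 0.7 0 0 0 0;0 0 0.7 0 0 0 0;0 0 0 0 0 0 0'
python3 -m inch '0 0 0.7 0 0 0 0;0 0 0.7 0 0 0 0;0 0 0 0 0 0 0'
```

```text
time_s: 6.72
tool_pos: [0.5671, 0.0093, 0.0946]
eef_rot: [0.0, 1.0, -0.001, 0.0]
ft_force: [0.0, -0.1, 1.0]
gripper_width: 0.0009
grip_force: 0.1
time_s: 7.22
tool_pos: [0.5676, 0.0095, 0.0924]
eef_rot: [0.0, 1.0, -0.001, 0.0]
ft_force: [-1.6, -1.5, 2.7]
gripper_width: 0.0006
grip_force: 1.5
time_s: 7.6
tool_pos: [0.5675, 0.0097, 0.0906]
eef_rot: [-0.0, 1.0, -0.001, -0.0]
ft_force: [1.0, 1.0, 0.5]
gripper_width: 0.0006
grip_force: 0.0
```

```bash
python3 -m inch '0 0 0.7 0 0 0 0;0 0 0.7 0 0 0 0;0 0 0 0 0 0 0';python3 -m inch '0 0 0.7 0 0 0 0;0 0 0.6 0 0 0 0;0 0 0 0 0 0 0'
```

```text
time_s: 7.98
tool_pos: [0.5675, 0.0096, 0.0894]
eef_rot: [-0.0, 1.0, -0.001, -0.0]
ft_force: [-0.2, -0.4, 0.1]
gripper_width: 0.0002
grip_force: 0.0
time_s: 8.35
tool_pos: [0.5676, 0.0096, 0.0886]
eef_rot: [-0.0, 1.0, -0.001, 0.0]
ft_force: [-1.3, 0.3, 4.7]
gripper_width: 0.0005
grip_force: 2.1
```

Home at 88.6 mm. Next is 23°, dx +8, dy -67.

```bash
python3 -m inch '0 0 -12 0 0 0 0;4 -33.5 0 0 0 0 0;4 -33.5 0 0 0 0 0;0 0 2.5 0 0 0 0;0 0 2.5 0 0 0 0;0 0 0 0 0 0 0'
python3 -m inch '0 0 0.7 0 0 0 0;0 0 0.7 0 0 0 0;0 0 0.7 0 0 0 0;0 0 0 0 0 0 0'
python3 -m inch '0 0 0.7 0 0 0 0;0 0 0.7 0 0 0 0;0 0 0.7 0 0 0 0;0 0 0.7 0 0 0 0;0 0 0 0 0 0 0'
python3 -m inch '0 0 0.7 0 0 0 0;0 0 0.6 0 0 0 0;0 0 0 0 0 0 0'
```

```text
time_s: 9.1
tool_pos: [0.5755, 0.0758, 0.0951]
eef_rot: [0.0, 1.0, -0.001, -0.0]
ft_force: [-0.1, -0.1, 0.1]
gripper_width: 0.0004
grip_force: 0.0
time_s: 9.6
tool_pos: [0.5757, 0.0764, 0.0933]
eef_rot: [0.0, 1.0, -0.001, 0.0]
ft_force: [0.3, -1.9, 1.8]
gripper_width: 0.0004
grip_force: 0.9
time_s: 10.22
tool_pos: [0.5754, 0.0767, 0.09]
eef_rot: [-0.0, 1.0, -0.001, -0.0]
ft_force: [0.4, -0.5, -0.6]
gripper_width: 0.0007
grip_force: 0.0
time_s: 10.6
tool_pos: [0.5756, 0.0766, 0.089]
eef_rot: [-0.0, 1.0, -0.001, -0.0]
ft_force: [-0.5, -0.4, -0.3]
gripper_width: 0.0009
grip_force: 0.0
```

```bash
python3 -m inch '0 0 0.6 0 0 0 0;0 0 0.3 0 0 0 0;0 0 0 0 0 0 0'
python3 -m inch '0 0 -12 0 0 0 0;-27 -20 0 0 0 0 0;-26.5 -20 0 0 0 0 0;0 0 2.5 0 0 0 0;0 0 2.5 0 0 0 0;0 0 0 0 0 0 0'
python3 -m inch '0 0 0.7 0 0 0 0;0 0 0.7 0 0 0 0;0 0 0.7 0 0 0 0;0 0 0 0 0 0 0'
python3 -m inch '0 0 0.7 0 0 0 0;0 0 0.7 0 0 0 0;0 0 0.7 0 0 0 0;0 0 0.7 0 0 0 0;0 0 0 0 0 0 0'
python3 -m inch '0 0 0.7 0 0 0 0;0 0 0.6 0 0 0 0;0 0 0.4 0 0 0 0;0 0 0 0 0 0 0'
```

```text
time_s: 10.98
tool_pos: [0.5757, 0.0766, 0.0886]
eef_rot: [-0.0, 1.0, -0.001, 0.0]
ft_force: [-3.3, 0.0, 5.4]
gripper_width: 0.0006
grip_force: 2.5
time_s: 11.72
tool_pos: [0.5226, 0.1162, 0.095]
eef_rot: [0.0, 1.0, -0.001, -0.0]
ft_force: [1.2, -0.2, -0.6]
gripper_width: 0.0004
grip_force: 0.0
time_s: 12.22
tool_pos: [0.5223, 0.1166, 0.0931]
eef_rot: [-0.0, 1.0, -0.001, 0.0]
ft_force: [0.5, -1.7, 1.5]
gripper_width: 0.0006
grip_force: 0.8
time_s: 12.85
tool_pos: [0.5219, 0.1167, 0.0898]
eef_rot: [-0.0, 1.0, -0.001, -0.0]
ft_force: [-0.6, 0.8, 0.4]
gripper_width: 0.0005
grip_force: 0.0
time_s: 13.35
tool_pos: [0.5221, 0.1167, 0.0887]
eef_rot: [-0.0, 1.0, -0.001, -0.0]
ft_force: [-1.5, -0.6, 2.6]
gripper_width: 0.0007
grip_force: 1.2
```

Both clicked home. Next is 143° (dx -61.5, dy +26), then 203° (dx -8, dy +66.5).

```bash
python3 -m inch '0 0 -12 0 0 0 0;-31 13 0 0 0 0 0;-30.5 13 0 0 0 0 0;0 0 2.5 0 0 0 0;0 0 2.5 0 0 0 0;0 0 0 0 0 0 0'
python3 -m inch '0 0 0.7 0 0 0 0;0 0 0.7 0 0 0 0;0 0 0.7 0 0 0 0;0 0 0 0 0 0 0'
python3 -m inch '0 0 0.7 0 0 0 0;0 0 0.7 0 0 0 0;0 0 0.7 0 0 0 0;0 0 0.7 0 0 0 0;0 0 0 0 0 0 0'
python3 -m inch '0 0 0.7 0 0 0 0;0 0 0.7 0 0 0 0;0 0 0.5 0 0 0 0;0 0 0 0 0 0 0'
```

```text
time_s: 14.1
tool_pos: [0.4611, 0.0909, 0.0954]
eef_rot: [0.0, 1.0, -0.001, -0.0]
ft_force: [1.0, 0.4, -0.1]
gripper_width: 0.0006
grip_force: 0.0
time_s: 14.6
tool_pos: [0.4607, 0.0907, 0.0935]
eef_rot: [-0.0, 1.0, -0.001, 0.0]
ft_force: [0.9, 0.5, 1.2]
gripper_width: 0.0006
grip_force: 0.6
time_s: 15.22
tool_pos: [0.4604, 0.0906, 0.0903]
eef_rot: [0.0, 1.0, -0.001, -0.0]
ft_force: [-0.3, -0.1, 0.1]
gripper_width: 0.0005
grip_force: 0.0
time_s: 15.72
tool_pos: [0.4606, 0.0907, 0.0887]
eef_rot: [0.0, 1.0, -0.001, -0.0]
ft_force: [0.4, -0.3, 0.4]
gripper_width: 0.0003
grip_force: 0.2
```

```bash
python3 -m inch '0 0 -12 0 0 0 0;-4 33 0 0 0 0 0;-4 33.5 0 0 0 0 0;0 0 2.5 0 0 0 0;0 0 2.5 0 0 0 0;0 0 0 0 0 0 0'
python3 -m inch '0 0 0.7 0 0 0 0;0 0 0.7 0 0 0 0;0 0 0.7 0 0 0 0;0 0 0 0 0 0 0'
python3 -m inch '0 0 0.7 0 0 0 0;0 0 0.7 0 0 0 0;0 0 0.7 0 0 0 0;0 0 0.7 0 0 0 0;0 0 0 0 0 0 0'
python3 -m inch '0 0 0.7 0 0 0 0;0 0 0.7 0 0 0 0;0 0 0.5 0 0 0 0;0 0 0 0 0 0 0'
```

```text
time_s: 16.48
tool_pos: [0.4526, 0.0248, 0.0957]
eef_rot: [-0.0, 1.0, -0.0, -0.0]
ft_force: [0.1, 0.5, 0.4]
gripper_width: 0.0006
grip_force: 0.0
time_s: 16.98
tool_pos: [0.4526, 0.0243, 0.0937]
eef_rot: [-0.0, 1.0, -0.001, 0.0]
ft_force: [-0.1, 0.7, 1.2]
gripper_width: 0.0006
grip_force: 0.4
time_s: 17.6
tool_pos: [0.4525, 0.0241, 0.0906]
eef_rot: [0.0, 1.0, -0.001, -0.0]
ft_force: [-0.8, -0.3, 0.1]
gripper_width: 0.0005
grip_force: 0.0
time_s: 18.1
tool_pos: [0.4525, 0.0242, 0.0889]
eef_rot: [-0.0, 1.0, -0.001, -0.0]
ft_force: [-0.2, 0.4, -0.1]
gripper_width: 0.0003
grip_force: 0.0
```

```bash
python3 -m inch '0 0 0.5 0 0 0 0;0 0 0.4 0 0 0 0;0 0 0 0 0 0 0'
python3 -m inch '0 0 -20 0 0 0 0;0 0 -50 0 0 0 0;0 0 -50 0 0 0 0;-10 45 0 0 0 0 0;-10 50 0 0 0 0 0;-10 50 0 0 0 0 0;-10 50 0 0 0 0 0;0 50 0 0 0 0 0'
python3 -m inch '0 50 0 0 0 0 0;0 30 0 0 0 0 0;0 0 0 0 0 0 0'
python3 - <<'E'
from h import *
d,K,R,t=grab("top");P=cloud(d,K,R,t);r=np.hypot(P[...,0]-.514,P[...,1]-.0503);a=np.degrees(np.arctan2(P[...,1]-.0503,P[...,0]-.514))%360
for c in range(23,360,60): 
    m=(r>.062)&(r<.070)&(abs(a-c)<22)&(d["range_z"]>0); print(c,m.sum(),np.median(P[...,2][m]))
e=grab("scene")[0]["frame"][170:250,212:292,::-1]
cv2.imwrite("pics/c3.png",np.hstack([cv2.resize(i,(400,400),interpolation=2) for i in(d["frame"][160:230,210:280,::-1],e)]))
E
```

```text
time_s: 18.48
tool_pos: [0.4526, 0.0242, 0.0885]
eef_rot: [0.0, 1.0, -0.001, 0.0]
ft_force: [-2.8, -1.9, 5.5]
gripper_width: 0.0002
grip_force: 3.0
time_s: 19.48
tool_pos: [0.4117, -0.2224, 0.2098]
eef_rot: [0.001, 1.0, -0.001, 0.001]
ft_force: [1.1, 1.7, 0.0]
gripper_width: 0.0001
grip_force: 0.0
time_s: 19.85
tool_pos: [0.4119, -0.3023, 0.2088]
eef_rot: [0.0, 1.0, -0.002, -0.0]
ft_force: [-0.1, 0.7, -0.4]
gripper_width: 0.0001
grip_force: 0.0
23 42 0.08768604264424466
83 43 0.0881852455587184
143 42 0.08611454050530465
203 52 0.08648984566030243
263 41 0.08618917721716576
323 37 0.08730735963647566
```

View pics/c3.png

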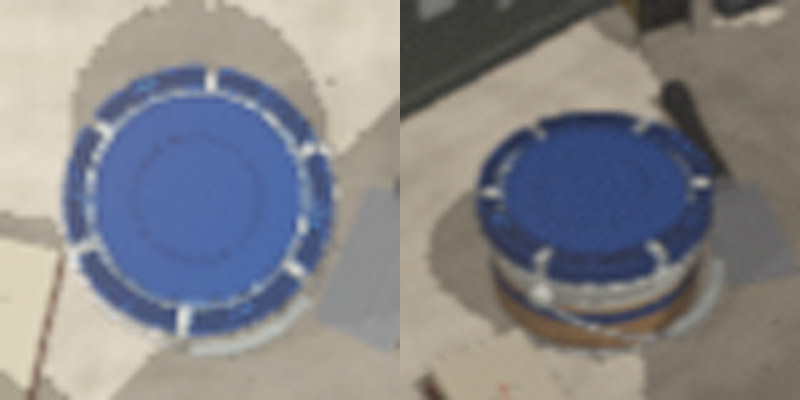

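All six sections now read 86–88 mm by depth, against 92 mm before. The lid rim is level and close to the collar all round (right crop), and the arm is clear.

```bash
python3 -c "
from rig import arm
print(arm.close_job())"
```

```text
the job is handed in; nothing more can be done
None
```

All six rim sections are clicked home, the force readings during pressing stayed below about 7 N, nothing else was touched, and the job was handed in at about 20 s of the 53 s allowed.

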